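# Latch the tan tackle box on the fly-tying table

### The arm

A 6-joint arm with a two-finger parallel gripper is mounted at the origin on the work surface. World frame = base frame: x ahead of the robot, y to its left, z up, the work surface at z = 0. Lengths are in mm, angles in rad, forces in N, time in s.
With the tool pointing down it reaches from about 350 to 950 mm from the base axis. Payload 17.4 kg.
Tool frame: the origin (TCP) lies on the centre line of the jaws, within the pads' length; the fingertips stand 25 mm ahead of it and the grasp point (between the pads) lies 6 mm ahead of it; y points along the fingers, z is the direction in which the jaws open and shut, and the axes are right-handed (so a half turn about y gives the same grasp; the last joint's range is limited). The gripper opens to 93 mm and grips with 3 to 60 N. Pads are 15 mm wide; open, the fingers measure 128 mm over their backs; the gripper's body (75 mm by 188 mm) begins 65 mm behind the grasp point.
Start: joints at [-0.038, 0.116, 1.442, -0, 1.584, -0.038], TCP at [675.005, -0.009, 209.146] pointing down, gripper open.
Joint ranges: [-2.83, 2.83], [-0.83, 2.19], [0.07, 2.5], [-1.14, 4.28], [0.01, 3], [-2.97, 2.97]. Speed limits (rad/s): [1.89, 1.89, 2.22, 3.14, 3.14, 3.14].

### API

Orientations are given as a unit quaternion [w, x, y, z].
In Python, from plant import observe, snapshot, get_calibration, job_done gives the robot as it stands.
- The arm moves only by the tool servo_tool, never from a script. Its argument "moves" is a list of rows, each a list of 3 entries, a list of its own where there are three numbers: the turn, a rotation vector about the world's x, y, z in rad, then the shift along the world's x, y, z in m, then the finger opening in m, from 0 to 0.093. In form: [[[rx, ry, rz], [x, y, z], grip], ...]. A call has 1 to 12 rows; each row is the pose to reach, as a shift and turn from the pose commanded when the call began; what a row does not reach only later rows make up. A row lasts 1/12 s, in which the tool goes at most 41.7 mm and 7.16 degrees, less where a joint would pass 70% of its speed; a pose out of reach is approached as far as the arm can. A call with a gripper value outside its range is refused whole. The fingers move at their own pace and stop on an object; "grip_force" is the grip in N (left out, the last holds). Time passes only in rows, so rows that repeat a pose let the fingers close. It gives the time, the measured TCP pose, the force and the opening at its end, in the units of the state.
- observe(): the state, without advancing time (a new reading comes with each control period).
- snapshot(name): name is "scene" or "side" or "wrist"; returns (picture, depth): 420x560x3 uint8, red, green, blue; 420x560 float32, mm along the optical axis (not along the pixel's ray), 0 where there is no reading.
- get_calibration(name): a dict with "fx", "fy", "cx", "cy" (pixels), "T" (4x4, takes a point from camera to world coordinates). Camera axes: x right, y down, z forward; pixel columns grow to the right and rows downward; lengths in mm; the calibration is good to about 2 mm. A picture is of the moment at which its call begins: read the wrist's pose just before it. get_calibration takes no time and is no camera call; for the wrist camera it gives the pose at the moment of the call.
- job_done(): hands the job in, once; it reports no verdict.
The state is a dict: "t": time; "joints": joint angles; "dq": joint speeds; "tau": joint torques, N m; "ee_pos": TCP position; "eef_rot": TCP orientation; "wrist_force": force on the tool from outside, world axes, zero at the start; "ft_torque": the same for the moment, N m; "width": finger opening in mm.
Only numpy, scipy, OpenCV 4.12 (cv2) and the standard library are available. Lean on these libraries where they do the work, as an engineer would, in place of code of your own. Each camera call takes 0.05 s, during which the arm holds its last target.

### The job

Fasten the draw latch on top of the tan tackle box: tip its brass claw forward so that it hooks over the brass keeper, then swing the red-tipped lever back and fully down, past centre, so that the lid seam is drawn together. Leave the green tackle box untouched, its latch open as it is.

Things in the scene. Friction and masses are not known exactly. Their poses are not given: they have to be found in the camera images.
- tan_box: Tan tackle box, heavy, stands fast: 182 x 264 mm, flat lid 120 mm above the table. Origin: centre of its underside. z up, x across the box (near to far side), y along it. Two lid leaves meet at a seam along y at x=0. The draw latch crosses the seam at y=0: lever and claw on the near leaf, brass keeper on the far leaf, which a springy seal holds 6 mm off until drawn (8 N).
- tan_box_lever (a joint): Lever, rad: 0 = straight up, negative = leaning to the keeper (+x), 1.571 = flat, pointing to -x, 1.66 = end stop, tip 5 degrees below flat: shut. Starts -0.35 to 0. Over centre at 1.4. Stiff (0.06 N m), stays where left. Pivot along y at box x=-25, z=134 mm. Steel strip 55 mm long from pivot, 21 wide, 5 thick; its end 16 mm is a red tip 26 wide, 8 thick.
- tan_box_claw_tip (a point): Middle of the lip's free edge, inner face. Brass claw: fork hinged on the lever 20 mm from its pivot, arms outside the lever, 73 long; end 20 mm a plate 36 wide (y), 4 thick, with a lip 11 mm deep. Starts standing, leaning back (-x) 0.6 rad behind the lever, rising over its tip. Loose hinge: pushed to +x past upright it falls over the keeper, if the lever is still as at the start.
- tan_box_keeper (a point): Middle of the top edge of the keeper, a brass ridge 26 mm wide (y), 5 thick, 11 high on the far leaf. At box x=29.7 mm, z=131 with the seam open; x about 25 when drawn. Axes as the box's. Hooked, the claw's lip is on its far (+x) side, close to the lid.
- green_box: Dark green tackle box, same size and latch as the tan one, its latch also open. A bystander, not to be touched. Origin: centre of its underside.

How it is judged:
By the outcome, as a careful person would: the job done as asked, in the order asked, and still so for the second after the job is handed in, with the robot touching nothing.
It also fails if it takes over 38 s, if anything falls off the work surface, if the arm or the gripper's body presses on something with over 40 N, if the wrist force passes 120 N, or if a joint passes its speed limit or range.

## Working session

There is one attempt and no reset: what is moved stays moved. The work goes in short steps, Python scripts to look and compute and a tool call to move; the robot and the scene stay as the last step left them, time stands still between calls to the robot, and variables do not carry over. Pictures are saved under pics/ and viewed, and the job is handed in when it is done.

Besides the shell and the picture viewer there is one more tool, called after "Request:" in YAML: its name, and indented under it one key for each argument. servo_tool: Moves the arm, as the interface text tells. Its arguments: {"type":"object","properties":{"moves":{"type":"array","items":{"type":"array"}},"grip_force":{"type":"number"}},"required":["moves"]}

```bash
ls; mkdir -p pics; python3 - <<'E'
from plant import *
import cv2,numpy as np
print(observe())
for n in ("scene","side"):
    p,d=snapshot(n); cv2.imwrite(f"pics/{n}0.png",p[:,:,::-1]); np.savez(f"pics/{n}0.npz",p=p,d=d)
    print(n,get_calibration(n))
E
```

```text
pics
{'t': 0.0, 'joints': array([-3.78292240e-02,  1.16495616e-01,  1.44227814e+00,  1.34319164e-06,
        1.58399861e+00, -3.77983603e-02]), 'dq': array([ 0.00071642,  0.00138299, -0.00041595,  0.00291364, -0.00135806,
       -0.00031665]), 'tau': array([-2.39607485e-03, -7.21266031e+01, -6.22611737e+01,  7.77577632e-02,
        2.38535833e-02, -2.17692599e-05]), 'ee_pos': array([ 6.74779881e+02, -1.99068377e-02,  2.08390700e+02]), 'eef_rot': array([ 0.49970898, -0.50027542,  0.50031381, -0.49970143]), 'wrist_force': array([-0.64453733, -0.20430816,  0.37827932]), 'ft_torque': array([ 0.00371689,  0.00210579, -0.0689266 ]), 'width': 92.84113654676922}
scene {'fx': 439.5874495220707, 'fy': 439.5874495220707, 'cx': 273.09575323995284, 'cy': 205.98118006627223, 'T': array([[ 4.07662005e-02,  7.97412427e-01, -6.02056093e-01,
         1.12765170e+03],
       [ 9.99166839e-01, -3.37015801e-02,  2.30180827e-02,
        -2.78964296e+01],
       [-1.93533643e-03, -6.02492842e-01, -7.98121939e-01,
         8.74228074e+02],
       [ 0.00000000e+00,  0.00000000e+00,  0.00000000e+00,
         1.00000000e+00]])}
side {'fx': 431.9326000388709, 'fy': 431.9326000388709, 'cx': 276.7911762348814, 'cy': 206.24053405352126, 'T': array([[ 9.31820465e-01,  2.46188829e-01, -2.66648985e-01,
         8.20240066e+02],
       [ 3.62447361e-01, -5.93815197e-01,  7.18342134e-01,
        -7.36420707e+02],
       [ 1.85075897e-02, -7.66012122e-01, -6.42559645e-01,
         8.22090875e+02],
       [ 0.00000000e+00,  0.00000000e+00,  0.00000000e+00,
         1.00000000e+00]])}
```

View pics/scene0.png

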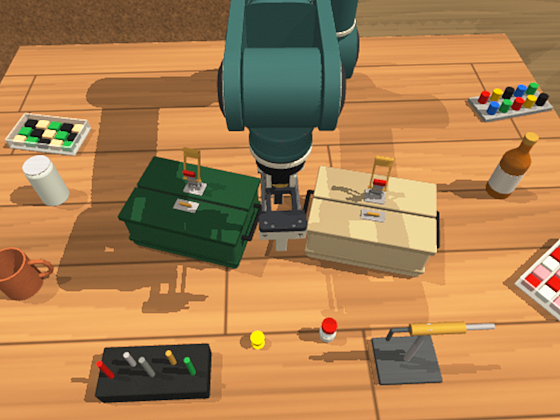

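View pics/side0.png

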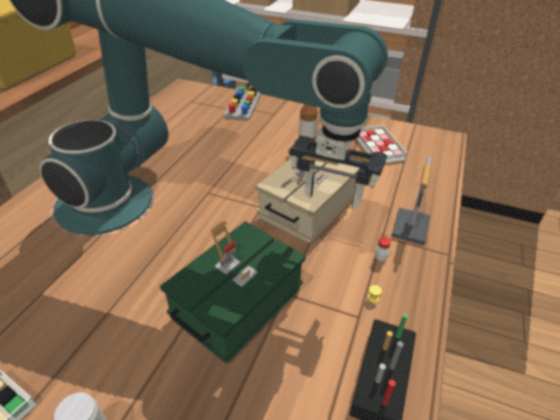

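The scene view shows the tan box on the right (about pixels 307–440, 168–270). Its claw is standing at (383,160), the red tip at (379,182) and the keeper at (372,215). The green box is on the left, and the gripper hangs between them.

```bash
cat > h.py <<'E'
import numpy as np,cv2
from plant import *
def cloud(n,d,K=None):
    K=K or get_calibration(n); v,u=np.mgrid[:420,:560]
    c=np.stack([(u-K['cx'])/K['fx']*d,(v-K['cy'])/K['fy']*d,d],-1)
    return c@K['T'][:3,:3].T+K['T'][:3,3]
E
python3 - <<'E'
from h import *
z=np.load('pics/scene0.npz');p,d=z['p'],z['d']
W=cloud('scene',d)
hsv=cv2.cvtColor(p,cv2.COLOR_RGB2HSV)
m=np.zeros((420,560),bool);m[160:280,300:445]=1
top=m&(abs(W[...,2]-121)<8)&(d>0)
P=W[top][:,:2]
print(len(P),np.median(W[top][:,2]))
r=cv2.minAreaRect(P.astype(np.float32));print(r)
g=np.zeros((420,560),bool);g[150:280,110:262]=1
tg=g&(abs(W[...,2]-121)<8)&(d>0)
print('green',cv2.minAreaRect(W[tg][:,:2].astype(np.float32)))
red=(hsv[...,1]>180)&((hsv[...,0]<6)|(hsv[...,0]>174))&(hsv[...,2]>100)
for nm,mm in(('tan',m),('green',g)):
    mk=red&mm; print(nm,'red',mk.sum(),W[mk].mean(0),W[mk].min(0),W[mk].max(0))
    brass=(hsv[...,1]>150)&(hsv[...,0]>10)&(hsv[...,0]<25)&mm
    mm2=m if nm=='tan' else g
    hi=mm2.copy(); 
    hi[140:160]= m[200] if nm=='tan' else g[200]
    hp=hi&(W[...,2]>150)&(W[...,2]<235)&((hsv[...,0]>8)&(hsv[...,0]<25))&(hsv[...,1]>100)
    print('claw',hp.sum(),W[hp].mean(0),W[hp].min(0),W[hp].max(0))
    top=W[hp&(W[...,2]>W[hp][:,2].max()-12)];print(' claw top',top.mean(0),top.min(0),top.max(0))
big=cv2.resize(p[130:290,290:450],(800,800),interpolation=cv2.INTER_CUBIC)[:600];cv2.imwrite('pics/crop0.png',cv2.resize(p[130:290,290:450],(600,600),interpolation=cv2.INTER_CUBIC)[...,::-1])
s=np.load('pics/side0.npz')
cv2.imwrite('pics/crops0.png',cv2.resize(s['p'][130:250,240:400],(800,600),interpolation=cv2.INTER_CUBIC)[...,::-1])
E
```

```text
8229 120.69523116212417
((565.355224609375, 209.93212890625), (263.73968505859375, 187.15968322753906), 75.17076873779297)
green ((523.46044921875, -184.26112365722656), (264.7156982421875, 186.44708251953125), 72.34839630126953)
tan red 65 [562.95697549 208.03047141 193.51872635] [548.4917521  -27.89642957 170.67361584] [1127.65170122  223.70362968  874.22807384]
claw 301 [531.64350721 218.67453948 199.83214707] [514.74487428 195.41570545 150.02444094] [559.66492697 238.34706484 228.49335754]
 claw top [526.04548193 220.02616801 224.47480224] [514.74487428 202.25625513 216.82757933] [533.7930089  237.52713027 228.49335754]
green red 58 [ 523.63391556 -178.53586051  194.9171811 ] [ 497.88226691 -193.24800958  160.49965135] [1127.65170122  -27.89642957  874.22807384]
claw 277 [ 491.17034966 -172.20930324  201.56509999] [ 475.16039685 -198.18226362  150.97753684] [ 515.73532698 -153.60953345  228.48133809]
 claw top [ 486.11731579 -171.18293935  224.07976501] [ 475.16039685 -190.13398756  216.74876484] [ 497.08614299 -153.60953345  228.48133809]
```

View pics/crop0.png

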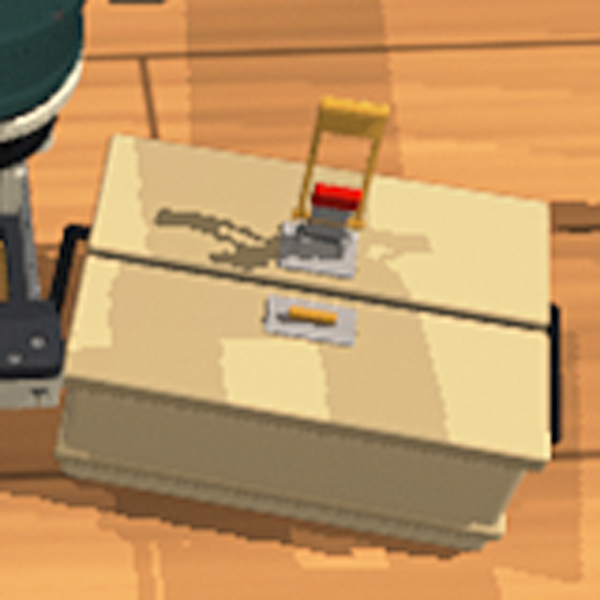

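View pics/crops0.png

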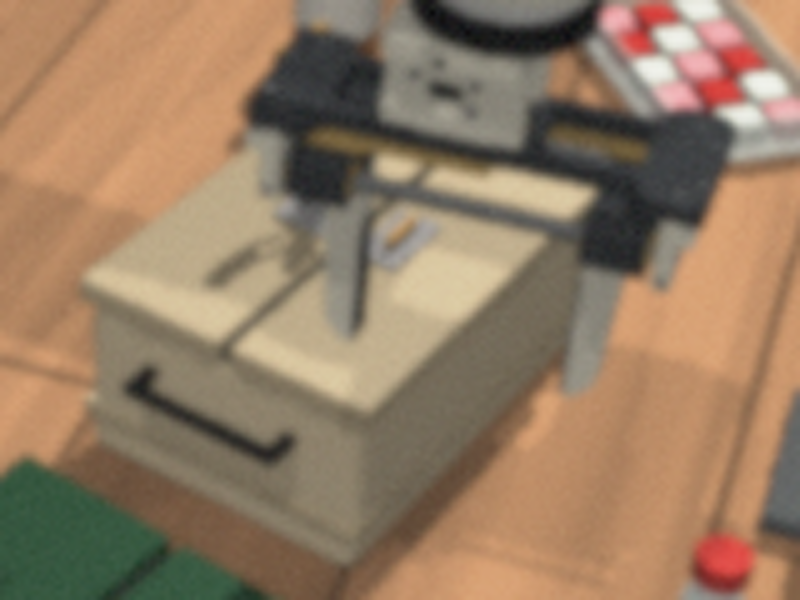

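```bash
python3 - <<'E'
from h import *
from scipy.spatial.transform import Rotation as R
z=np.load('pics/scene0.npz');p,d=z['p'],z['d']
W=cloud('scene',d);hsv=cv2.cvtColor(p,cv2.COLOR_RGB2HSV)
a=np.deg2rad(-14.83);ex=np.array([np.cos(a),np.sin(a)]);ey=np.array([-ex[1],ex[0]])
O=np.array([565.36,209.93])-3*ex
print('O',O,'ex',ex,'ey',ey)
B=np.dstack([(W[...,:2]-O)@ex,(W[...,:2]-O)@ey,W[...,2]])
m=np.zeros((420,560),bool);m[145:280,300:445]=1;m&=(d>0)&(abs(B[...,0])<100)&(abs(B[...,1])<140)
f=lambda n,k:print(n,k.sum(),np.percentile(B[k],[3,50,97],axis=0).round(1).tolist())
red=(hsv[...,1]>170)&((hsv[...,0]<6)|(hsv[...,0]>174))
f('red',m&red)
br=(hsv[...,0]>8)&(hsv[...,0]<24)&(hsv[...,1]>140)
f('keeper',m&br&(B[...,2]<140)&(B[...,0]>15)&(B[...,0]<45)&(abs(B[...,1])<30))
f('clawtop',m&(B[...,2]>205)); f('clawmid',m&(B[...,2]>190)&(B[...,2]<205)&(abs(B[...,1])<25))
t=m&(abs(B[...,2]-121)<5)
dark=m&(hsv[...,2]<90)&(abs(B[...,0])<15)&(B[...,2]<124); f('seam',dark)
f('top',t)
o=observe();q=o['eef_rot'];print(R.from_quat(np.r_[q[1:],q[0]]).as_matrix().round(3))
E
```

```text
O [562.45993149 210.69785585] ex [ 0.9666895  -0.25595195] ey [0.25595195 0.9666895 ]
red 66 [[-11.6, -12.4, 173.8], [-8.2, -0.5, 184.7], [-6.0, 10.3, 188.9]]
keeper 34 [[31.0, -12.7, 122.4], [33.2, -0.9, 130.0], [35.6, 10.0, 132.4]]
clawtop 169 [[-44.5, -17.3, 206.5], [-37.6, -0.3, 215.2], [-32.9, 16.7, 227.2]]
clawmid 35 [[-37.5, -17.7, 190.4], [-33.6, -13.3, 197.1], [-29.4, 17.7, 204.7]]
seam 102 [[1.0, -117.8, 111.5], [3.4, 7.0, 113.9], [10.1, 122.1, 119.7]]
top 7968 [[-81.5, -123.4, 117.7], [17.3, 3.7, 120.7], [92.4, 124.6, 123.7]]
[[ 0.    -0.001  1.   ]
 [-1.     0.     0.   ]
 [-0.    -1.    -0.001]]
```

Request:
servo_tool:
  moves:
    - [[0,0,0.1],[0,0,0.02],0.0]
    - [[0,0,0.2],[0,0,0.05],0.0]
    - [[0,0,0.3],[0,0,0.08],0.0]
    - [[0,0,0.4],[0,0,0.08],0.0]
    - [[0,0,0.5],[0,0,0.08],0.0]
    - [[0,0,0.6],[0,0,0.08],0.0]
    - [[0,0,0.7],[0,0,0.08],0.0]
    - [[0,0,0.8],[0,0,0.08],0.0]
    - [[0,0,0.9],[0,0,0.08],0.0]
    - [[0,0,1.0],[0,0,0.08],0.0]
    - [[0,0,1.12],[0,0,0.08],0.0]
    - [[0,0,1.24],[0,0,0.08],0.0]

```text
t: 1.1
ee_pos: [674.9, -0.0, 288.7]
eef_rot: [-0.698, 0.698, -0.115, 0.114]
wrist_force: [-0.8, 0.6, -0.4]
width: 17.6
```

Request:
servo_tool:
  moves:
    - [[0,0,0.036],[-0.02,0.025,0],0.0]
    - [[0,0,0.072],[-0.045,0.057,0],0.0]
    - [[0,0,0.072],[-0.07,0.09,0],0.0]
    - [[0,0,0.072],[-0.095,0.12,0],0.0]
    - [[0,0,0.072],[-0.12,0.152,0],0.0]
    - [[0,0,0.072],[-0.145,0.184,0],0.0]
    - [[0,0,0.072],[-0.165,0.21,0],0.0]
    - [[0,0,0.072],[-0.18,0.228,0],0.0]
    - [[0,0,0.072],[-0.18,0.228,0],0.0]
    - [[0,0,0.072],[-0.18,0.228,-0.02],0.0]
    - [[0,0,0.072],[-0.18,0.228,-0.045],0.0]
    - [[0,0,0.072],[-0.18,0.228,-0.059],0.0]

```text
t: 2.1
ee_pos: [494.6, 227.6, 227.5]
eef_rot: [-0.701, 0.702, -0.092, 0.091]
wrist_force: [1.2, 0.5, -0.4]
width: 0.9
```

```bash
cat >> h.py <<'E'
def shots(k):
    out=[]
    for n,(a,b,c,e) in (('scene',(120,280,290,450)),('side',(110,270,230,390))):
        p,d=snapshot(n); np.savez(f'pics/{n}{k}.npz',p=p,d=d); out.append(cv2.resize(p[a:b,c:e],(400,400),interpolation=cv2.INTER_CUBIC))
    cv2.imwrite(f'pics/c{k}.png',np.hstack(out)[...,::-1])
    o=observe();O=np.array([562.46,210.7]);ex=np.array([.9667,-.256]);ey=np.array([.256,.9667])
    q=o['ee_pos'];print('t',o['t'],'box xy',((q[:2]-O)@ex).round(1),((q[:2]-O)@ey).round(1),'tip z',(q[2]-25).round(1),'w',o['width'],o['wrist_force'],o['joints'].round(2),o['eef_rot'].round(3))
E
python3 -c "
from h import *
shots(1)"
```

```text
t 2.2 box xy -70.1 -1.3 tip z 202.4 w 0.4876837934314132 [ 0.82886414  0.14632282 -0.50783305] [ 0.38 -0.17  1.69 -0.    1.62 -0.93] [-0.7    0.702 -0.093  0.09 ]
```

View pics/c1.png

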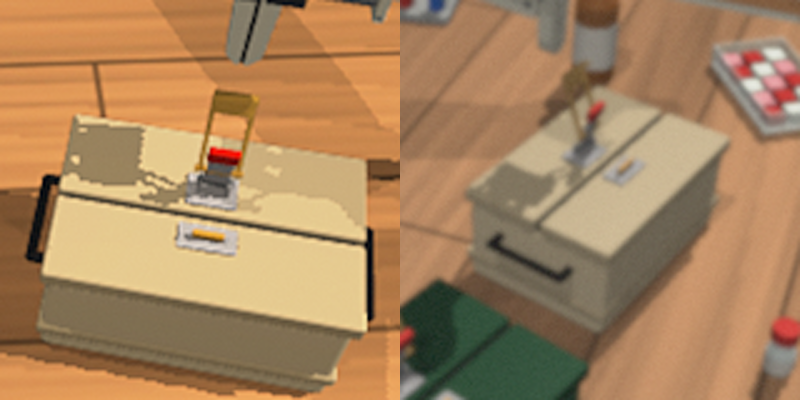

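Request:
servo_tool:
  moves:
    - [[0,0,0],[0.008,-0.001,0.002],0.0]
    - [[0,0,0],[0.015,-0.003,0.003],0.0]
    - [[0,0,0],[0.02,-0.004,0.003],0.0]
    - [[0,0,0],[0.024,-0.006,0.003],0.0]
    - [[0,0,0],[0.028,-0.007,0.003],0.0]
    - [[0,0,0],[0.032,-0.008,0.003],0.0]
    - [[0,0,0],[0.036,-0.009,0.003],0.0]
    - [[0,0,0],[0.04,-0.01,0.003],0.0]
    - [[0,0,0],[0.044,-0.011,0.003],0.0]
    - [[0,0,0],[0.048,-0.012,0.003],0.0]

```text
t: 3.03
ee_pos: [543.4, 215.9, 233.1]
eef_rot: [-0.701, 0.701, -0.091, 0.091]
wrist_force: [-0.4, -0.0, 0.4]
width: 0.6
```

```bash
python3 -c "
from h import *
shots(2)"
```

```text
t 3.1333 box xy -19.7 0.1 tip z 208.0 w 0.19399394403327455 [ 0.04992183 -0.00582267  0.03346278] [ 0.33 -0.09  1.61 -0.    1.62 -0.98] [-0.701  0.701 -0.091  0.091]
```

View pics/c2.png

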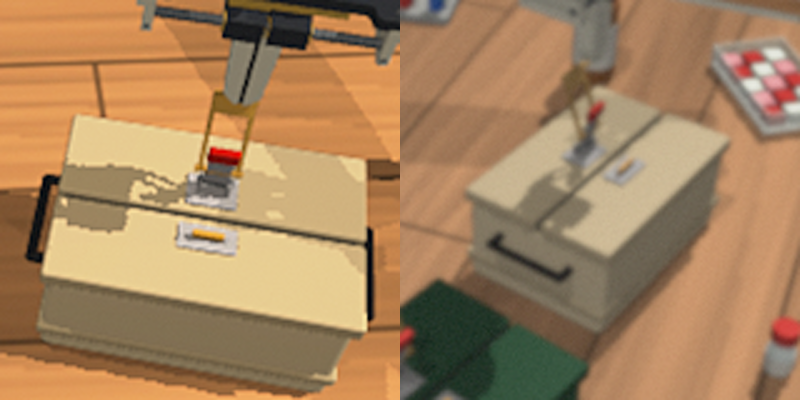

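```bash
python3 -c "
from h import *
o=observe()
for n in('scene','side'):
    K=get_calibration(n);z=np.load(f'pics/{n}2.npz');W=cloud(n,z['d'])
    for dz in(0,-25):
        c=np.linalg.inv(K['T'])@np.r_[o['ee_pos']+[0,0,dz],1];u=c[0]/c[2]*K['fx']+K['cx'];v=c[1]/c[2]*K['fy']+K['cy'];print(n,dz,u,v,c[2])
    O=np.array([562.46,210.7]);ex=np.array([.9667,-.256]);ey=np.array([.256,.9667])
    B=np.dstack([(W[...,:2]-O)@ex,(W[...,:2]-O)@ey,W[...,2]])
    if n=='scene':
        for v in range(140,185,3):print(v,[tuple(B[v,u].round(0).astype(int)) for u in(380,384,387,391)], z['p'][v,386])
    else:
        for v in range(110,165,3):print(v,[tuple(B[v,u].round(0).astype(int)) for u in(300,304,308,312)])
"
```

```text
scene 0 384.8470679173503 161.60337595478163 869.098448990707
scene -25 382.36294785826215 170.04684609914304 889.0514974619992
140 [(np.int64(-325), np.int64(12), np.int64(2)), (np.int64(-13), np.int64(-14), np.int64(296)), (np.int64(-11), np.int64(-8), np.int64(298)), (np.int64(-13), np.int64(-1), np.int64(299))] [133 125 106]
143 [(np.int64(-314), np.int64(13), np.int64(1)), (np.int64(-14), np.int64(-12), np.int64(288)), (np.int64(-12), np.int64(-7), np.int64(291)), (np.int64(-15), np.int64(1), np.int64(289))] [133 125 107]
146 [(np.int64(-303), np.int64(14), np.int64(1)), (np.int64(-12), np.int64(-11), np.int64(282)), (np.int64(-11), np.int64(-5), np.int64(284)), (np.int64(-13), np.int64(2), np.int64(284))] [132 124 105]
149 [(np.int64(-291), np.int64(15), np.int64(1)), (np.int64(-12), np.int64(-9), np.int64(274)), (np.int64(-12), np.int64(-4), np.int64(275)), (np.int64(-12), np.int64(3), np.int64(276))] [134 126 106]
152 [(np.int64(-14), np.int64(-15), np.int64(263)), (np.int64(-12), np.int64(-8), np.int64(267)), (np.int64(-13), np.int64(-2), np.int64(267)), (np.int64(-12), np.i
[... 5085 characters left out ...]
64(-63), np.int64(69), np.int64(123)), (np.int64(-4), np.int64(-7), np.int64(186)), (np.int64(-45), np.int64(84), np.int64(123))]
158 [(np.int64(-22), np.int64(-18), np.int64(175)), (np.int64(-14), np.int64(-12), np.int64(176)), (np.int64(-11), np.int64(5), np.int64(168)), (np.int64(-37), np.int64(72), np.int64(122))]
161 [(np.int64(-21), np.int64(-18), np.int64(166)), (np.int64(-12), np.int64(-13), np.int64(167)), (np.int64(-37), np.int64(51), np.int64(122)), (np.int64(-26), np.int64(55), np.int64(125))]
164 [(np.int64(-48), np.int64(26), np.int64(121)), (np.int64(-12), np.int64(-12), np.int64(157)), (np.int64(-30), np.int64(39), np.int64(122)), (np.int64(-21), np.int64(47), np.int64(121))]
```

The fingers passed over the claw without touching it. The visible fingertip is at z≈243, level with the TCP, where I assumed 25 mm lower. I'll compare with the first images, when the gripper was open.

```bash
python3 -c "
from h import *
from scipy import ndimage
for n,k,c in(('side',0,(674.8,0,208.4)),('scene',0,(674.8,0,208.4)),('side',2,(543.4,215.9,233.)),('scene',2,(543.4,215.9,233.)),('scene',1,(494.6,227.6,227.5)),('side',1,(494.6,227.6,227.5))):
    z=np.load(f'pics/{n}{k}.npz');W=cloud(n,z['d'])
    D=W-np.array(c)
    m=(z['d']>0)&(abs(D[...,0])<80)&(abs(D[...,1])<25)&(abs(D[...,2])<45)&((W[...,2]>231) if k else (W[...,2]>130))
    P=D[m]; P=P[np.argsort(P[:,2])]
    print(n,k,m.sum(),P[:8].round(0).tolist())
    a=(abs(D[...,0])<80)&(abs(D[...,1])<25)&(z['d']>0)
    print(np.histogram(D[a][:,2],np.arange(-50,60,5))[0])
"
```

```text
side 0 173 [[49.0, -10.0, 12.0], [51.0, -9.0, 12.0], [-46.0, -2.0, 12.0], [-49.0, -7.0, 13.0], [-48.0, -11.0, 13.0], [-46.0, 5.0, 13.0], [-54.0, -7.0, 14.0], [-47.0, -8.0, 14.0]]
[ 0  0  0  0  0  0  0  0  0  0  0  0 11 19 27 24 31 25 36 30 31]
scene 0 178 [[-49.0, 1.0, 9.0], [-49.0, -7.0, 9.0], [-48.0, 8.0, 10.0], [-48.0, 4.0, 11.0], [-48.0, 2.0, 11.0], [-48.0, -1.0, 11.0], [-48.0, -5.0, 11.0], [-49.0, 4.0, 13.0]]
[ 0  0  0  0  0  0  0  0  0  0  0  2 13 20 27 35 36 28 17 15 19]
side 2 115 [[-15.0, -20.0, -2.0], [8.0, -8.0, 12.0], [-7.0, -6.0, 14.0], [7.0, -6.0, 14.0], [10.0, 0.0, 14.0], [9.0, -2.0, 15.0], [3.0, -11.0, 16.0], [6.0, -11.0, 16.0]]
[17 23  9  7  8 20 16  4 26  8  0  0  5  9 17 21 18 21 23 21 19]
scene 2 197 [[5.0, -7.0, 10.0], [9.0, 0.0, 11.0], [4.0, -9.0, 12.0], [7.0, 0.0, 12.0], [4.0, -7.0, 13.0], [10.0, 4.0, 13.0], [8.0, 2.0, 13.0], [10.0, 2.0, 13.0]]
[39 32  9 12 29 39 29  4 22  0  0  0 17 20 30 32 33 25 40 34 37]
scene 1 187 [[7.0, 4.0, 9.0], [5.0, -6.0, 10.0], [6.0, -4.0, 11.0], [8.0, 3.0, 13.0], [8.0, -3.0, 13.0], [8.0, 7.0, 13.0], [5.0, -2.0, 13.0], [11.0, 1.0, 13.0]]
[21 28 37 10 10 24 38 37 10 63  3  1 12 26 23 31 33 29 32 35 35]
side 1 118 [[-7.0, -4.0, 9.0], [9.0, -0.0, 11.0], [6.0, -8.0, 11.0], [10.0, 5.0, 11.0], [9.0, -9.0, 13.0], [4.0, -12.0, 13.0], [8.0, -5.0, 14.0], [-2.0, -10.0, 14.0]]
[10  8 18  3  7 10 11 17  4 23  6  1  7 16 15 19 18 19 23 17 20]
```

Both cameras consistently put the fingertips about 9–10 mm above the reported TCP in every picture. I'll trust the cameras, so tip z = TCP z + 9. I'll back off, lower and try the push again.

Request:
servo_tool:
  moves:
    - [[0,0,0],[-0.015,0.004,0],0.0]
    - [[0,0,0],[-0.035,0.009,0],0.0]
    - [[0,0,0],[-0.048,0.013,0],0.0]
    - [[0,0,0],[-0.053,0.014,0],0.0]
    - [[0,0,0],[-0.053,0.014,0],0.0]
    - [[0,0,0],[-0.053,0.014,-0.015],0.0]
    - [[0,0,0],[-0.053,0.014,-0.03],0.0]
    - [[0,0,0],[-0.053,0.014,-0.035],0.0]

```text
t: 3.8
ee_pos: [489.6, 229.5, 194.4]
eef_rot: [-0.701, 0.702, -0.092, 0.09]
wrist_force: [-0.6, -0.3, -0.5]
width: 0.4
```

```bash
python3 -c "
from h import *
shots(3)"
```

```text
t 3.9 box xy -75.2 -0.4 tip z 170.8 w 0.44777444916673304 [-0.05973355 -0.72191483  0.84124474] [ 0.39 -0.17  1.75 -0.    1.57 -0.92] [-0.701  0.702 -0.092  0.09 ]
```

View pics/c3.png

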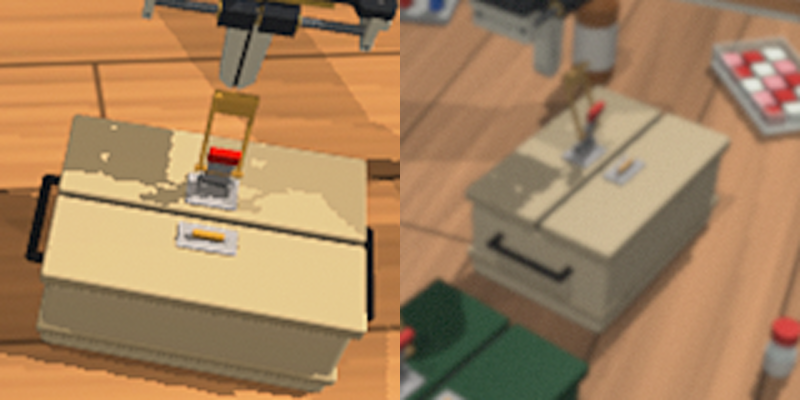

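```bash
python3 -c "
from h import *
z=np.load('pics/scene3.npz');W=cloud('scene',z['d'])
for v in range(120,160,3):print(v,W[v,390].round(0),z['p'][v,390], W[v,420].round(0))
"
```

```text
120 [513. 215. 314.] [40 42 44] [522. 268. 320.]
123 [519. 214. 312.] [50 51 52] [185. 436.  -0.]
126 [523. 214. 308.] [22 22 25] [199. 432.   2.]
129 [520. 217. 298.] [20 20 24] [529. 270. 305.]
132 [494. 229. 265.] [49 46 42] [224. 425.   3.]
135 [497. 230. 260.] [102  96  82] [237. 422.   3.]
138 [497. 231. 252.] [140 131 111] [248. 420.   2.]
141 [497. 233. 243.] [133 125 106] [261. 416.   3.]
144 [499. 234. 237.] [132 125 106] [270. 415.   1.]
147 [501. 235. 230.] [131 123 104] [277. 414.  -3.]
150 [500. 238. 220.] [129 122 105] [293. 409.   1.]
153 [500. 240. 211.] [152 128  99] [302. 408.  -2.]
156 [312. 322.   1.] [210 140  80] [315. 404.   0.]
159 [531. 230. 227.] [141 102  36] [327. 400.   2.]
```

Request:
servo_tool:
  moves:
    - [[0,0,0],[0.01,-0.003,0],0.0]
    - [[0,0,0],[0.02,-0.005,0],0.0]
    - [[0,0,0],[0.025,-0.0065,0],0.0]
    - [[0,0,0],[0.03,-0.008,0],0.0]
    - [[0,0,0],[0.034,-0.009,0],0.0]
    - [[0,0,0],[0.038,-0.01,0],0.0]
    - [[0,0,0],[0.042,-0.011,0],0.0]

```text
t: 4.48
ee_pos: [532.4, 218.9, 198.2]
eef_rot: [0.701, -0.701, 0.091, -0.091]
wrist_force: [-0.4, 0.4, 0.0]
width: 0.4
```

```bash
python3 -c "
from h import *
shots(4)"
```

```text
t 4.5833 box xy -31.1 0.2 tip z 173.1 w 0.1373337694768001 [-0.81102052 -0.37770294 -0.02898543] [ 0.35 -0.1   1.67 -0.    1.56 -0.97] [-0.701  0.701 -0.091  0.091]
```

View pics/c4.png

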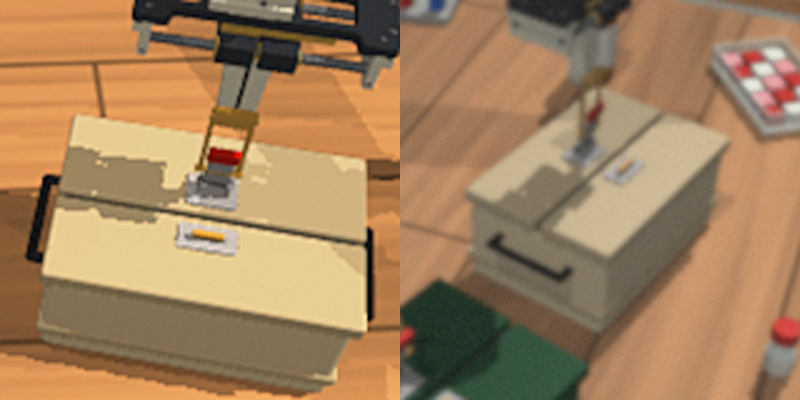

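The claw is now being pushed and is almost upright (scene crop around (232,110)). Continuing.

Request:
servo_tool:
  moves:
    - [[0,0,0],[0.004,-0.001,0],0.0]
    - [[0,0,0],[0.008,-0.002,0],0.0]
    - [[0,0,0],[0.012,-0.003,0],0.0]
    - [[0,0,0],[0.016,-0.004,0],0.0]
    - [[0,0,0],[0.02,-0.005,0],0.0]
    - [[0,0,0],[0.02,-0.005,0],0.0]
    - [[0,0,0],[0.02,-0.005,0],0.0]

```text
t: 5.17
ee_pos: [552.1, 213.9, 198.0]
eef_rot: [-0.701, 0.701, -0.091, 0.091]
wrist_force: [0.7, -0.5, -0.0]
width: 0.2
```

```bash
python3 -c "
from h import *
shots(5)"
```

```text
t 5.2667 box xy -11.0 0.5 tip z 173.1 w 0.6705126161161833 [0.16104465 0.62118174 0.22892137] [ 0.33 -0.06  1.64  0.    1.56 -0.99] [-0.701  0.701 -0.091  0.091]
```

View pics/c5.png

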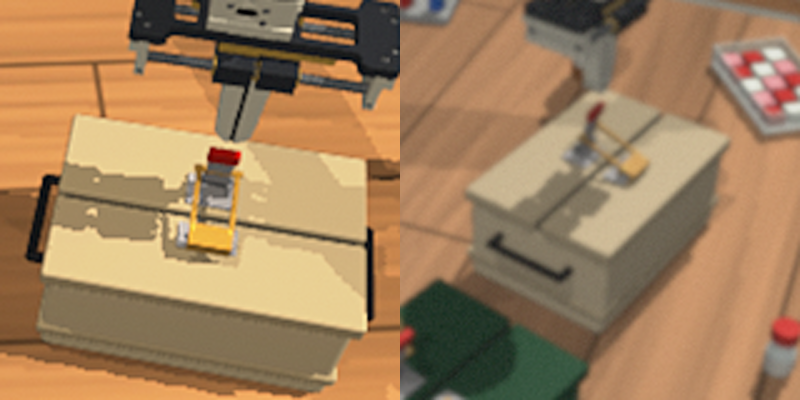

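The claw has fallen forward. Its plate is over the keeper at crop (212,238), and the lever is still standing. I'll measure the claw and lever.

```bash
cat >> h.py <<'E'
def meas(k):
    z=np.load(f'pics/scene{k}.npz');p,d=z['p'],z['d'];W=cloud('scene',d);hsv=cv2.cvtColor(p,cv2.COLOR_RGB2HSV)
    O=np.array([562.46,210.7]);ex=np.array([.9667,-.256]);ey=np.array([.256,.9667])
    B=np.dstack([(W[...,:2]-O)@ex,(W[...,:2]-O)@ey,W[...,2]])
    m=(d>0)&(abs(B[...,0])<95)&(abs(B[...,1])<40)
    red=m&(hsv[...,1]>170)&((hsv[...,0]<6)|(hsv[...,0]>174))
    br=m&(hsv[...,0]>8)&(hsv[...,0]<24)&(hsv[...,1]>150)&(B[...,0]>5)&(abs(B[...,1])<22)&(B[...,2]>123)
    for n,k in(('red',red),('brass',br)):
        if k.any():print(n,k.sum(),np.percentile(B[k],[3,25,50,75,97],axis=0).round(1).tolist())
    tp=(d>0)&(abs(abs(B[...,1])-80)<40)&(abs(B[...,2]-120.7)<4)
    x=B[tp][:,0];print('lid x range',np.percentile(x,[.5,99.5]).round(1))
E
python3 -c "
from h import *
meas(0);meas(5)"
```

```text
red 66 [[-11.6, -12.4, 173.8], [-9.4, -7.1, 179.0], [-8.2, -0.5, 184.7], [-7.1, 5.0, 187.3], [-6.0, 10.3, 188.9]]
brass 29 [[31.9, -11.4, 124.0], [32.5, -7.1, 127.3], [33.5, -0.7, 130.4], [34.4, 4.7, 131.3], [35.6, 9.6, 132.4]]
lid x range [-89.8  95.7]
red 65 [[-11.3, -12.2, 173.7], [-9.3, -7.1, 177.7], [-7.9, -0.5, 184.4], [-7.3, 4.4, 187.0], [-5.9, 10.4, 189.2]]
brass 310 [[8.0, -17.8, 133.1], [11.2, -11.5, 144.1], [40.3, -1.5, 146.6], [51.0, 9.7, 315.5], [54.9, 17.3, 322.9]]
lid x range [-88.7  95.5]
```

Request:
servo_tool:
  moves:
    - [[0,0,0],[0.01,-0.003,0],0.0]
    - [[0,0,0],[0.02,-0.005,0],0.0]
    - [[0,0,0],[0.024,-0.006,0],0.0]
    - [[0,0,0],[0.024,-0.006,0],0.0]
    - [[0,0,0],[0.024,-0.006,-0.01],0.0]
    - [[0,0,0],[0.024,-0.006,-0.02],0.0]
    - [[0,0,0],[0.024,-0.006,-0.03],0.0]
    - [[0,0,0],[0.024,-0.006,-0.03],0.0]

```text
t: 5.93
ee_pos: [574.9, 207.8, 164.9]
eef_rot: [-0.701, 0.702, -0.092, 0.09]
wrist_force: [0.6, 0.2, -0.9]
width: 0.4
```

```bash
python3 -c "
from h import *
shots(6);meas(6)"
```

```text
t 6.0333 box xy 13.4 0.7 tip z 142.4 w 0.41926823220700543 [-0.56882328  0.73634904  0.4864032 ] [ 0.31 -0.01  1.64  0.    1.51 -1.01] [-0.701  0.701 -0.092  0.091]
brass 279 [[12.9, -17.6, 125.6], [33.7, -11.6, 134.7], [39.0, -0.4, 137.7], [47.0, 10.4, 282.1], [51.8, 17.3, 288.9]]
lid x range [-86.7  95.6]
```

View pics/c6.png

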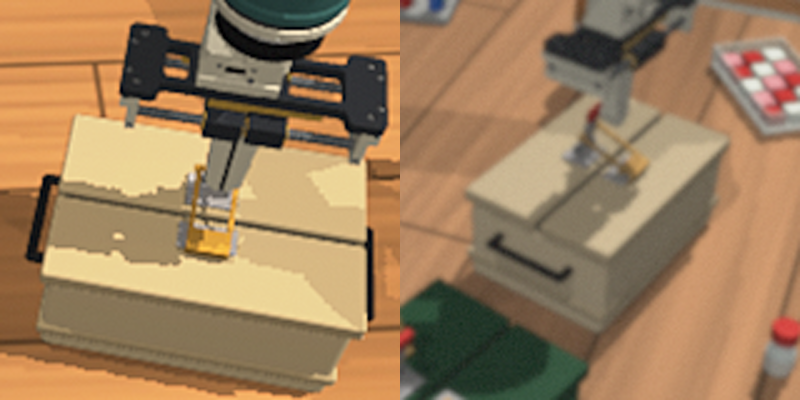

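Request:
servo_tool:
  moves:
    - [[0,0,0],[-0.008,0.002,0],0.0]
    - [[0,0,0],[-0.015,0.0035,0],0.0]
    - [[0,0,0],[-0.021,0.005,0],0.0]
    - [[0,0,0],[-0.026,0.0065,0],0.0]
    - [[0,0,0],[-0.031,0.0075,0],0.0]
    - [[0,0,0],[-0.036,0.009,0],0.0]
    - [[0,0,0],[-0.04,0.01,0],0.0]

```text
t: 6.62
ee_pos: [535.4, 218.2, 168.1]
eef_rot: [0.701, -0.701, 0.091, -0.091]
wrist_force: [3.2, 0.2, 0.7]
width: 0.7
```

```bash
python3 -c "
from h import *
shots(7);meas(7)"
```

```text
t 6.7167 box xy -28.1 0.3 tip z 143.2 w 0.20190876449561984 [0.3749271  0.23085885 0.03056242] [ 0.34 -0.08  1.71  0.    1.52 -0.97] [ 0.701 -0.701  0.091 -0.091]
brass 190 [[11.8, -17.1, 126.5], [24.8, -9.7, 134.3], [31.8, -0.4, 136.2], [37.1, 9.2, 138.0], [39.8, 16.4, 142.1]]
lid x range [-87.5  95.5]
```

View pics/c7.png

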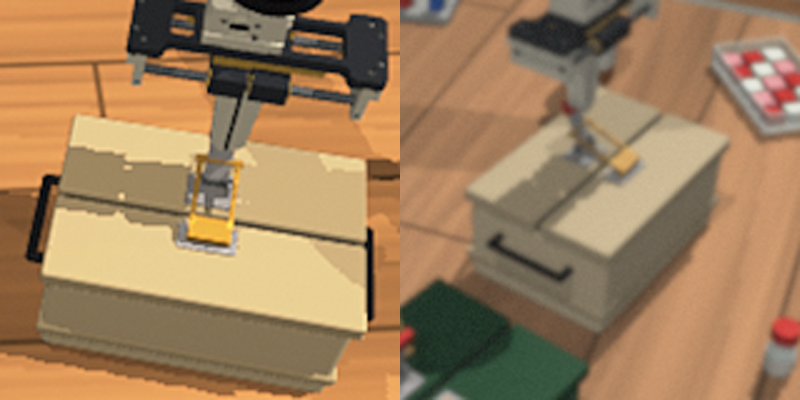

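Request:
servo_tool:
  moves:
    - [[0,0,0],[-0.006,0.0015,-0.002],0.0]
    - [[0,0,0],[-0.012,0.003,-0.005],0.0]
    - [[0,0,0],[-0.0165,0.0045,-0.009],0.0]
    - [[0,0,0],[-0.021,0.0055,-0.0135],0.0]
    - [[0,0,0],[-0.025,0.0065,-0.019],0.0]
    - [[0,0,0],[-0.029,0.0075,-0.025],0.0]
    - [[0,0,0],[-0.032,0.0085,-0.03],0.0]

```text
t: 7.3
ee_pos: [503.5, 226.6, 137.5]
eef_rot: [-0.701, 0.701, -0.091, 0.091]
wrist_force: [1.4, -0.1, 1.9]
width: 0.7
```

```bash
python3 -c "
from h import *
shots(8);meas(8)"
```

```text
t 7.4 box xy -61.5 0.1 tip z 111.9 w 0.9396775521806229 [ 0.46011871  0.38412806 -0.12565032] [ 0.38 -0.12  1.8   0.    1.47 -0.94] [-0.701  0.701 -0.092  0.091]
red 1 [[-61.4, -12.7, 142.9], [-61.4, -12.7, 142.9], [-61.4, -12.7, 142.9], [-61.4, -12.7, 142.9], [-61.4, -12.7, 142.9]]
brass 175 [[11.7, -17.1, 125.1], [19.2, -9.4, 132.4], [26.0, -0.8, 135.1], [30.2, 7.8, 136.5], [31.8, 15.4, 138.0]]
lid x range [-86.8  89. ]
```

View pics/c8.png

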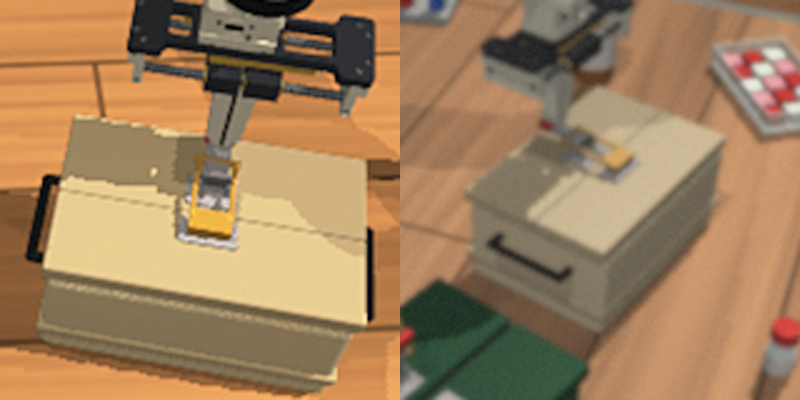

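The seam has closed: the far lid edge moved from x=95.5 to 89 and the claw is hooked. Next I'll press the lever past centre to its stop.

Request:
servo_tool:
  moves:
    - [[0,0,0],[-0.003,0.001,-0.003],0.0]
    - [[0,0,0],[-0.006,0.0015,-0.006],0.0]
    - [[0,0,0],[-0.008,0.002,-0.009],0.0]
    - [[0,0,0],[-0.009,0.0025,-0.011],0.0]
    - [[0,0,0],[-0.009,0.0025,-0.013],0.0]
    - [[0,0,0],[-0.009,0.0025,-0.013],0.0]

```text
t: 7.9
ee_pos: [494.7, 229.1, 125.0]
eef_rot: [0.701, -0.701, 0.091, -0.091]
wrist_force: [-1.8, -0.5, 1.5]
width: 0.4
```

```bash
python3 -c "
from h import *
shots(9);meas(9)"
```

```text
t 8.0 box xy -69.9 0.4 tip z 100.1 w 0.5212928300880932 [0.03303505 0.23151941 1.00077465] [ 0.39 -0.13  1.83  0.    1.45 -0.93] [-0.701  0.701 -0.091  0.091]
red 10 [[-68.5, -12.6, 123.0], [-64.5, -11.6, 132.6], [-63.3, -10.1, 133.6], [-62.1, -2.1, 135.1], [-60.5, 10.3, 135.4]]
brass 179 [[11.5, -17.3, 125.3], [19.5, -9.6, 132.2], [26.1, -0.6, 134.9], [30.6, 8.2, 136.3], [32.5, 15.5, 138.2]]
lid x range [-87.3  89.2]
```

View pics/c9.png

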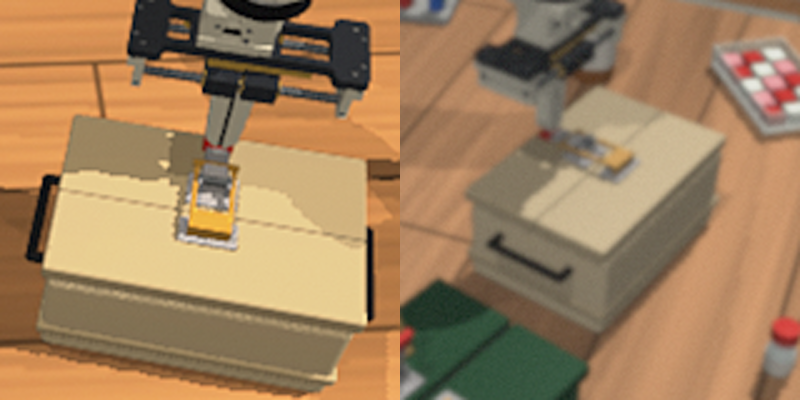

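Request:
servo_tool:
  moves:
    - [[0,0,0],[-0.001,0,-0.001],0.0]
    - [[0,0,0],[-0.002,0.0005,-0.002],0.0]
    - [[0,0,0],[-0.002,0.0005,-0.003],0.0]
    - [[0,0,0],[-0.002,0.0005,-0.003],0.0]

```text
t: 8.33
ee_pos: [494.5, 229.4, 124.3]
eef_rot: [0.702, -0.701, 0.09, -0.093]
wrist_force: [2.5, -3.8, 15.0]
width: 0.5
```

The force rose to 15 N with almost no further travel, so something is at a stop. I'll lift off and inspect.

Request:
servo_tool:
  moves:
    - [[0,0,0],[0,0,0.005],0.0]
    - [[0,0,0],[0,0,0.02],0.0]
    - [[0,0,0],[-0.02,0.005,0.045],0.0]
    - [[0,0,0],[-0.05,0.02,0.08],0.0]
    - [[0,0,0],[-0.06,0.05,0.11],0.0]
    - [[0,0,0],[-0.06,0.07,0.13],0.0]
    - [[0,0,0],[-0.06,0.09,0.13],0.0]

```text
t: 8.92
ee_pos: [433.0, 321.6, 258.2]
eef_rot: [0.703, -0.699, 0.089, -0.093]
wrist_force: [0.6, -0.0, 1.0]
width: 0.4
```

```bash
python3 - <<'E'
from h import *
shots(10);meas(10)
z=np.load('pics/scene10.npz');p,d=z['p'],z['d'];W=cloud('scene',d)
O=np.array([562.46,210.7]);ex=np.array([.9667,-.256]);ey=np.array([.256,.9667])
B=np.dstack([(W[...,:2]-O)@ex,(W[...,:2]-O)@ey,W[...,2]])
hsv=cv2.cvtColor(p,cv2.COLOR_RGB2HSV)
m=(d>0)&(abs(B[...,1])<8)&(B[...,0]<45)&(B[...,0]>-90)&(B[...,2]>110)
for x in range(-90,45,4):
    k=m&(abs(B[...,0]-x)<2)
    if k.any():print(x,k.sum(),np.median(B[k][:,2]).round(1),p[k].mean(0).round(0))
a=p[140:240,330:430];s=np.load('pics/side10.npz')['p'][140:240,260:360]
cv2.imwrite('pics/d10.png',np.hstack([cv2.resize(i,(400,400),interpolation=cv2.INTER_CUBIC) for i in(a,s)])[...,::-1])
E
```

```text
t 9.0167 box xy -153.8 74.1 tip z 228.0 w 0.8048079768647709 [ 0.51295503 -0.16067621 -0.77065894] [ 0.59 -0.19  1.67  0.    1.66 -0.72] [ 0.702 -0.701  0.09  -0.091]
red 48 [[-73.3, -12.2, 130.7], [-70.3, -7.3, 133.5], [-66.7, -1.0, 134.3], [-63.9, 5.6, 135.3], [-60.6, 10.5, 137.0]]
brass 175 [[10.9, -17.2, 124.5], [19.2, -10.2, 132.9], [26.9, -1.1, 135.1], [30.5, 7.9, 136.2], [32.2, 15.4, 138.3]]
lid x range [-87.7  89.2]
-78 1 133.4 [217. 128.  74.]
-74 8 133.9 [226.  87.  49.]
-70 10 134.3 [233.  22.   7.]
-66 11 134.9 [234.  16.   1.]
-62 13 133.7 [222.  80.  71.]
-58 9 134.3 [196. 188. 178.]
-54 8 134.4 [201. 193. 184.]
-50 10 134.3 [200. 192. 183.]
-46 7 135.1 [200. 187. 173.]
-42 13 134.9 [222. 179. 125.]
-38 7 135.8 [206. 189. 171.]
-34 7 136.8 [199. 190. 183.]
-30 11 136.3 [205. 194. 183.]
-26 12 129.7 [133. 127. 120.]
-22 24 126.2 [107. 102.  97.]
-18 25 134.2 [92. 89. 85.]
-14 10 123.9 [159. 150. 142.]
-10 13 123.5 [184. 173. 165.]
-6 15 122.7 [172. 162. 153.]
-2 9 121.0 [171. 149. 111.]
10 4 133.3 [225. 176.  96.]
14 7 135.4 [220. 165.  76.]
18 14 136.2 [234. 173.  62.]
22 13 135.4 [233. 174.  64.]
26 10 135.8 [235. 175.  66.]
30 36 129.9 [151. 110.  45.]
34 17 123.8 [171. 154. 133.]
38 15 121.7 [176. 162. 144.]
42 11 121.7 [220. 190. 133.]
```

View pics/d10.png

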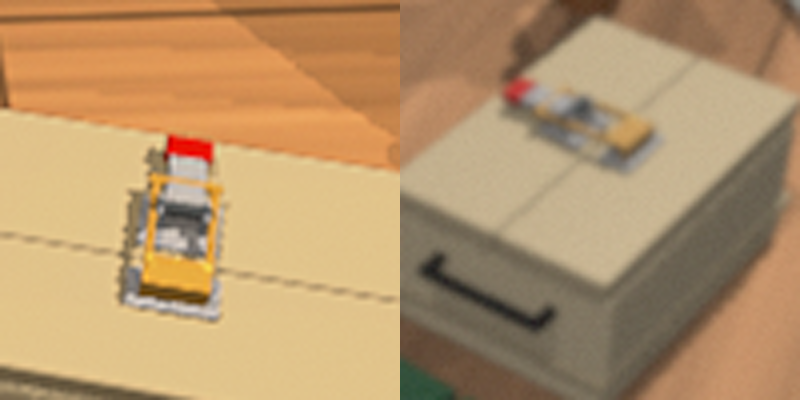

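```bash
python3 -c "
from plant import *
print(job_done(), observe()['t'])"
```

```text
the job is handed in; nothing more can be done
the job is handed in; nothing more can be done
```

The tan box's latch is fastened, and I handed the job in at about 9 s. I tipped the brass claw forward over the keeper, then swept the lever back and pressed it to its end stop.

**Last checks, with the arm lifted clear:**
- **Lever:** its top slopes about 5° below flat, with the red tip's upper face at z≈134 mm. That matches the shut angle of 1.66 rad. At the stop, the push force rose to about 15 N with almost no further travel.
- **Claw:** its plate lies on the keeper (about 135 mm high), with the lip on the far side.
- **Seam:** the far lid edge moved in from x=95.5 to 89.2 mm and stayed there after I let go.
- **Green box:** I never went near it, but I took no separate picture of it at the end.

**What disagreed:** both cameras showed the fingertips about 9 mm above the reported TCP, not 25 mm below it as described. Because of that, my first push passed over the claw without touching it. I corrected the height from the images and repeated the push.

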